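# Refill the slotted spice dock

## Task

Change over the caddies in the spice dock. First slide every empty (white) caddy out through the dock's open end and stand it upright on the cork mat; then lift every full (coloured) caddy straight up out of the interlocked row in the wooden carrier, without dragging the carrier, and slide it along the lane under the dock's roof, until all the full ones stand wholly inside the dock. Leave the other kitchen things where they are.

Things in the scene. Friction and masses are not known exactly. Their poses are not given: they have to be found in the camera images.
- dock: Fixed steel dock with one straight lane. Origin: on the worktop, at the middle of its open end (mouth), whose guide plates flare 25 mm outward; +y points into the lane, closed end at y = 230 mm. Inside x -34 to 34 mm, walls 8 mm thick, no floor: caddies slide on the worktop. Holds three in a row, ribs toward the closed end, 69 mm each.
- dock_roof (a point): Point on top of the dock's roof, in the middle of its length (dock y = 119 mm), 72 mm above the worktop. Roof 8 mm thick, underside 64 mm above the worktop. A slot 32 mm wide runs down its middle, open at the mouth: a caddy's stem passes along it while the body stays under the roof; a body cannot pass up or down through it.
- mat: Fixed cork mat near the dock's mouth, 180 (local x) x 90 (local y) x 5 mm thick; origin: centre of its underside, on the worktop. Room for two caddies side by side along x. Beware: a wall cabinet hangs beyond it, its nearest corner about 0.61 m ahead of the robot and 0.08 m to its right, underside 0.42 m above the worktop; keep wrists nearer the robot when passing.
- carrier: Loose wooden tray, 2 kg. Stands on the glass hob, 5 mm above the worktop. Origin: underside, below the middle place; places at local y = -59, 0, 59 mm, some perhaps vacant. Floor 8 mm thick, walls 38 mm high; inside x -31 to 31, y -91 to 104 mm; walls 8 mm thick. Caddies in it point their ribs to local +y, each rib locked in its neighbour's groove: they part only by a straight lift of 60 mm or more.
- full_red: Full caddy, red, about 0.28 kg; may be absent. Origin: centre of underside, z up. Body 56 x 56 x 54 mm (z). Black grip on top, centred: stem 16 (x) x 30 (y) mm, z 54 to 114; rim 23 x 34 mm, z 114 to 120: grip the stem along x, just under the rim. Full-height T rib on the +y side stands out 13 mm (neck 10, head 18 mm wide), matching T groove with 2 mm play in the -y side.
- full_green: Full caddy with a green body, otherwise as full_red. May be absent.
- full_yellow: Full caddy with a yellow body, otherwise as full_red. May be absent.
- empty_a: Empty caddy with a white body, about 0.12 kg, same shape and frame as full_red; starts in the dock's lane, its rib toward the closed end.
- empty_b: Empty caddy like empty_a, in the same lane.
- honey_jar: Bystander: honey jar, about 70 mm wide, 102 mm tall; origin at its foot.
- pepper_mill: Bystander: wooden pepper mill, 58 mm wide, 170 mm tall; origin at its foot.
- tomato_tin: Bystander: tin, 75 mm wide, 110 mm tall; origin at its foot.
- mug: Bystander: green and white mug, 78 mm wide, 101 mm tall; origin at its foot.
Things that resemble listed ones, but are neither listed nor needed, are in the scene too. Leave any orange look-alike of the empty_b alone.

How it is judged:
On the way, in this order (a step that is already met when the one before it is completed fails the run):
1. every empty caddy stands upright on the cork mat (x of empty_a in the frame of mat between -0.078 and 0.078 m and y of empty_a in the frame of mat between -0.038 and 0.038 m and height (world z) of empty_a between -0.01 and 0.02 m and angle between each of empty_a, empty_b's own z axis and vertical below 0.12 rad and x of empty_b in the frame of mat between -0.078 and 0.078 m and y of empty_b in the frame of mat between -0.038 and 0.038 m and height (world z) of empty_b between -0.01 and 0.02 m), for 0.2 s.
2. every full caddy stands wholly inside the dock (x of full_red in the frame of dock between -0.012 and 0.012 m and y of full_red in the frame of dock between 0.024 and 0.21 m and height (world z) of full_red between -0.01 and 0.02 m and angle between each of full_red, full_green, full_yellow's own z axis and vertical below 0.12 rad and x of full_green in the frame of dock between -0.012 and 0.012 m and y of full_green in the frame of dock between 0.024 and 0.21 m and height (world z) of full_green between -0.01 and 0.02 m and x of full_yellow in the frame of dock between -0.012 and 0.012 m and y of full_yellow in the frame of dock between 0.024 and 0.21 m and height (world z) of full_yellow between -0.01 and 0.02 m), for 0.2 s.
At the end, for the whole second after the job is handed in: Every full caddy stands upright on the worktop in the dock's lane with the front of its body no more than 4 mm out of the mouth; every empty caddy stands upright with its centre over the cork mat (at least 7 mm in from the long edges, 12 mm from the short ones); all released and at rest (all of step 1 and all of step 2 and linear speed of each of full_red, full_green, full_yellow, empty_a, empty_b below 0.03 m/s); the robot touches nothing.
It fails at once if the carrier is dragged or carried more than 25 mm (distance of carrier from where it was at the start of the episode above 0.025 m).
It fails at once if the honey jar is knocked away (more than 30 mm) (distance of honey_jar from where it was at the start of the episode above 0.03 m).
It fails at once if the pepper mill is knocked away (more than 30 mm) (distance of pepper_mill from where it was at the start of the episode above 0.03 m).
It fails at once if the tomato tin is knocked away (more than 30 mm) (distance of tomato_tin from where it was at the start of the episode above 0.03 m).
It fails at once if the mug is knocked away (more than 30 mm) (distance of mug from where it was at the start of the episode above 0.03 m).
Of full_red, full_green, full_yellow only 2 to 3 are there at a start; the rules pass over those that are not, and their reading is None.
At some moment in a run one of empty_a, empty_b may be knocked a few centimetres aside while the robot is not near it.
Once in a run the grip may slacken for a moment while it holds something.
It also fails if it takes over 210 s, if anything falls off the work surface, if the arm or the gripper's body presses on something with over 40 N, if the wrist force passes 120 N, or if a joint passes its speed limit or range.

## Robot

A 6-joint arm with a two-finger parallel gripper is mounted at the origin on a cart in front of the work surface, level with it; the furniture and walls round the work are solid. World frame = base frame: x ahead of the robot, y to its left, z up, the work surface at z = 0. Lengths are in m, angles in rad, forces in N, time in s.
With the tool pointing down it reaches from about 0.35 to 0.85 m from the base axis. Payload 8.1 kg.
Tool frame: the origin (TCP) lies midway between the tips of the shut fingers; the grasp point (between the pads) lies 19 mm behind it; z points along the fingers, y is the line along which they close (so a half turn about z gives the same grasp; the last joint's range is limited). The gripper opens to 93 mm and grips with 3 to 60 N. Pads are 15 mm wide; open, the fingers measure 128 mm over their backs; the gripper's body (75 mm by 188 mm) begins 65 mm behind the grasp point.
Start: joints at [1.263, 0.13, 1.488, -0, 1.523, -0.085], TCP at [0.133, 0.585, 0.219] pointing down, gripper open.
Joint ranges: [-2.96, 2.96], [-0.89, 2.26], [0.02, 2.5], [-1.34, 4.48], [0, 2.73], [-2.66, 2.66]. Speed limits (rad/s): [2.39, 2.39, 2.79, 3.14, 3.14, 3.14].

## Interface

Orientations are given as a rotation vector (axis times angle).
In Python, from plant import monitor, imaging, close_job gives the robot as it stands. The module is installed in compiled form; this text tells all that it offers.
- The arm moves only by the tool send_rows, never from a script. Its argument "series" is one flat list of numbers, 7 for each row, row after row: the shift along the tool's x, y, z as a fraction of full scale, then the turn, a rotation vector about the tool's x, y, z as a fraction of full scale, then the opening in per cent of the stroke, from 0 (shut) to 100 (fully open). A call has 1 to 12 rows; each row shifts and turns the commanded pose from where the row before left it, along the tool's axes as they then stand; what a row does not reach is not made up. Full scale, the value 1, is 0.025 m for a shift and 0.12 rad for a turn. A row lasts 1/8 s, in which the tool goes at most 62.5 mm and 10.7 degrees, less where a joint would pass 70% of its speed; a pose out of reach is approached as far as the arm can. A call with a number of a shift or a turn outside -1 to 1 is refused whole. A call with a gripper value outside its range is refused whole. The fingers move at their own pace and stop on an object; the grip force is fixed at half the most. Time passes only in rows, so rows that do not move let the fingers close. It gives the time, the measured TCP pose, the force, the opening and the grip force at its end, in the units of the state.
- monitor.observe(): the state, without advancing time (a new reading comes with each control period).
- imaging.snapshot(name): name is "scene" or "top" or "wrist"; returns a dict with "pixels" (420x560x3 uint8, blue, green, red), "depth" (420x560 float32, m along the optical axis (not along the pixel's ray), 0 where there is no reading), "fx", "fy", "cx", "cy" (pixels), "cam_to_world" (4x4, takes a point from camera to world coordinates); the wrist camera has in their place "tool_from_camera" (4x4, takes a point from camera to tool coordinates, whose origin is the TCP and whose axes are the flange's). Camera axes: x right, y down, z forward; pixel columns grow to the right and rows downward; lengths in m; the calibration is good to about 2 mm. A picture is of the moment at which its call begins: read the wrist's pose just before it.
- close_job(): hands the job in; it is judged then, once.
The state is a dict: "time": time; "q": joint angles; "qd": joint speeds; "effort": joint torques, N m; "tcp_pos": TCP position; "tcp_rot": TCP orientation; "force": force on the tool from outside, world axes, zero at the start; "wrist_torque": the same for the moment, N m; "grip_width": opening from 0.0 (shut) to 1.0 (fully open); "grasp_force": force on a finger pad.
Only numpy, scipy, OpenCV 4.12 (cv2) and the standard library are available. Lean on these libraries where they do the work, as an engineer would, in place of code of your own. Each camera call takes 0.05 s, during which the arm holds its last target. There are 200 camera calls.

## Working session

There is one attempt and no reset: what is moved stays moved. The work goes in short steps, Python scripts to look and compute and a tool call to move; the robot and the scene stay as the last step left them, time stands still between calls to the robot, and variables do not carry over. Pictures are saved under pics/ and viewed, at most 14 in all, crops included, and the job is handed in when it is done.

Besides the shell and the picture viewer there is one more tool, called as name(argument=value, ...), one argument or row to a line, values as JSON. send_rows: Moves the arm, as the interface text tells. Its arguments: {"type":"object","properties":{"series":{"type":"array"}},"required":["series"]}

```bash
mkdir -p pics
cat > h.py <<'E'
import numpy as np, cv2
from plant import monitor, imaging, close_job
from scipy.spatial.transform import Rotation as R
def snap(n):
    s=monitor.observe(); d=imaging.snapshot(n)
    if n=="wrist":
        T=np.eye(4);T[:3,:3]=R.from_rotvec(s["tcp_rot"]).as_matrix();T[:3,3]=s["tcp_pos"]
        d["cam_to_world"]=T@d["tool_from_camera"]
    return d
def save(d,f):
    np.savez("/tmp/"+f+".npz",**d); cv2.imwrite("pics/"+f+".png",d["pixels"])
def load(f): return dict(np.load("/tmp/"+f+".npz"))
def cloud(d):
    h,w=d["depth"].shape; u,v=np.meshgrid(np.arange(w),np.arange(h)); z=d["depth"]
    P=np.stack([(u-d["cx"])/d["fx"]*z,(v-d["cy"])/d["fy"]*z,z,np.ones_like(z)],-1)
    W=(P@d["cam_to_world"].T)[...,:3]; W[z<=0]=np.nan; return W
def pt(d,u,v): return cloud(d)[v,u]
E
python3 - <<'E'
from h import *
for n in("scene","top"): save(snap(n),n+"0")
d=load("top0"); print(d["cam_to_world"],d["fx"])
s=monitor.observe(); print(s)
E
```

```text
[[ 0.12461414 -0.93419734  0.33428528  0.13971878]
 [-0.9921763  -0.11475025  0.04917902 -0.12875411]
 [-0.00758359 -0.33779833 -0.94118796  1.36880711]
 [ 0.          0.          0.          1.        ]] 502.66124611698604
{'time': 0.1, 'q': array([ 1.26258647e+00,  1.31068773e-01,  1.48917775e+00, -2.48398509e-06,
        1.52303578e+00, -8.54288342e-02]), 'qd': array([ 0.00098403, -0.0012838 , -0.00345799, -0.00117805,  0.00105128,
        0.00029198]), 'effort': array([ 8.94206642e-04, -5.61346722e+01, -4.93092155e+01,  7.69971125e-02,
        2.91774503e-02, -1.06245691e-04]), 'tcp_pos': array([0.1324004 , 0.58466641, 0.2176984 ]), 'tcp_rot': array([-3.49183624e-01, -3.12179560e+00,  2.60334572e-03]), 'force': array([ 0.2897885 , -0.480867  ,  0.56413146]), 'wrist_torque': array([0.03092334, 0.04457417, 0.03212211]), 'grasp_force': 0.0, 'grip_width': 0.9996669190784223}
```

View pics/top0.png

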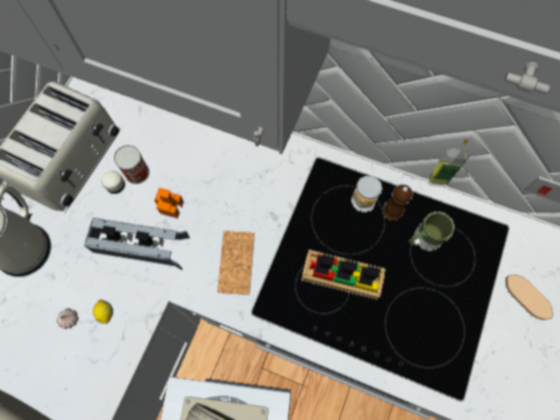

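View pics/scene0.png

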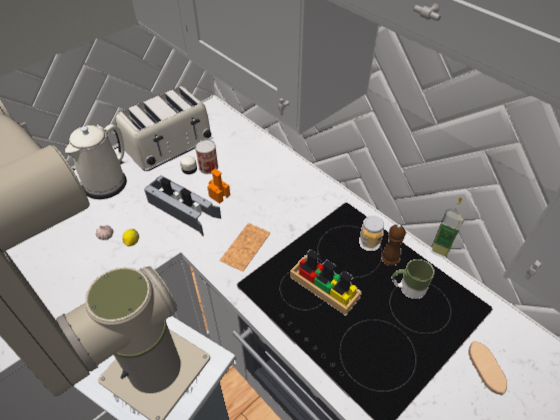

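Top view: the dock lies at (88–185, 220–265) with its mouth on the right. The white caddies' grips are at about (110,233) and (147,240), the mat is at (236,262), and the carrier at (344,275) holds red (323,267), green (347,272) and yellow (371,278). The orange look-alike at (168,202) stays untouched.

Run:
```python
from h import *
d=load("top0"); W=cloud(d)
v,u=np.mgrid[:420,:560]
def rect(m,name):
    P=W[m][:,:2]; r=cv2.minAreaRect((P*1000).astype(np.float32)); print(name,m.sum(),np.round(r[0],1),np.round(r[1],1),round(r[2],2), 'zmed',np.round(np.nanmedian(W[m][:,2]),4)); print(np.round(cv2.boxPoints(r)).tolist())
Z=W[...,2]
box=lambda a,b,c,e:(u>=a)&(u<=b)&(v>=c)&(v<=e)
rect(box(80,165,210,270)&(abs(Z-.072)<.008),"roof")
rect(box(80,195,210,275)&(Z>.02)&(Z<.085),"dockall")
hsv=cv2.cvtColor(d["pixels"],cv2.COLOR_BGR2HSV)
rect(box(210,262,225,300)&(hsv[...,1]>90)&(abs(Z-.005)<.012),"mat")
rect(box(80,185,205,270)&(Z>.105)&(Z<.14),"grips")
c=box(295,392,240,305)
rect(c&(Z>.03)&(Z<.055),"carrier")
for a,b,n in((312,334,"r"),(337,358,"g"),(361,383,"y")): rect(box(a,b,250,292)&(Z>.117),n)
m=(box(80,185,205,270)&(Z>.105)).astype(np.uint8)
n,l,s,cc=cv2.connectedComponentsWithStats(m)
for i in range(1,n): print(cc[i],s[i][4]); s[i][4]>8 and rect(l==i,"g%d"%i)
for n,p in dict(orange=(168,202),jar=(368,190),mill=(400,195),mug=(435,230),tin=(130,163),yell=(102,311),garlic=(66,318),hobcorner=(262,310),wt=(210,300)).items(): print(n,np.round(W[p[1],p[0]],3))
o=[cv2.resize(d["pixels"][205:280,75:275],None,fx=4,fy=4,interpolation=3),cv2.resize(d["pixels"][235:310,295:395],None,fx=4,fy=4,interpolation=3)]
o[1]=cv2.copyMakeBorder(o[1],0,0,0,400,0); cv2.imwrite("pics/c0.png",np.vstack(o)[:600])
```

```text
roof 1544 [487.6 324.3] [228.5  87. ] 87.45 zmed 0.0725
[[439.0, 212.0], [526.0, 208.0], [536.0, 436.0], [449.0, 440.0]]
dockall 2608 [523.  303.5] [266.  164.6] 85.82 zmed 0.0704
[[431.0, 177.0], [595.0, 165.0], [615.0, 430.0], [451.0, 442.0]]
mat 1844 [466.3  13.9] [191.1 122.3] 4.25 zmed 0.0056
[[366.0, 68.0], [376.0, -54.0], [566.0, -40.0], [557.0, 82.0]]
grips 236 [488.  318.1] [124.   24.4] 87.29 zmed 0.12
[[473.0, 257.0], [497.0, 256.0], [503.0, 379.0], [479.0, 381.0]]
carrier 727 [ 470.4 -264.4] [211.4  81.4] 82.3 zmed 0.0418
[[416.0, -364.0], [497.0, -375.0], [525.0, -165.0], [444.0, -154.0]]
r 121 [ 476.8 -212. ] [33.5 23.6] 85.65 zmed 0.1331
[[464.0, -228.0], [487.0, -230.0], [490.0, -196.0], [466.0, -194.0]]
g 125 [ 469.5 -270.8] [33.8 22.5] 82.35 zmed 0.1328
[[456.0, -286.0], [478.0, -289.0], [483.0, -256.0], [461.0, -253.0]]
y 126 [ 461.8 -328.9] [33.6 22.1] 81.78 zmed 0.1331
[[448.0, -344.0], [470.0, -347.0], [475.0, -314.0], [453.0, -311.0]]
[108.50847458 229.66949153] 118
g1 118 [490. 363.] [33.9 24.3] 87.92 zmed 0.1201
[[477.0, 347.0], [502.0, 346.0], [503.0, 380.0], [478.0, 380.0]]
[141.84745763 235.11864407] 118
g2 118 [485.8 273.5] [34.7 24.3] 88.51 zmed 0.1199
[[473.0, 256.0], [498.0, 256.0], [498.0, 291.0], [474.0, 291.0]]
orange [0.604 0.238 0.067]
jar [ 0.692 -0.306  0.102]
mill [ 0.662 -0.381  0.161]
mug [ 0.63  -0.513  0.017]
tin [0.692 0.355 0.105]
yell [0.288 0.354 0.052]
garlic [0.259 0.443 0.05 ]
hobcorner [ 0.35  -0.058  0.003]
wt [0.359 0.086 0.001]
```

View pics/c0.png

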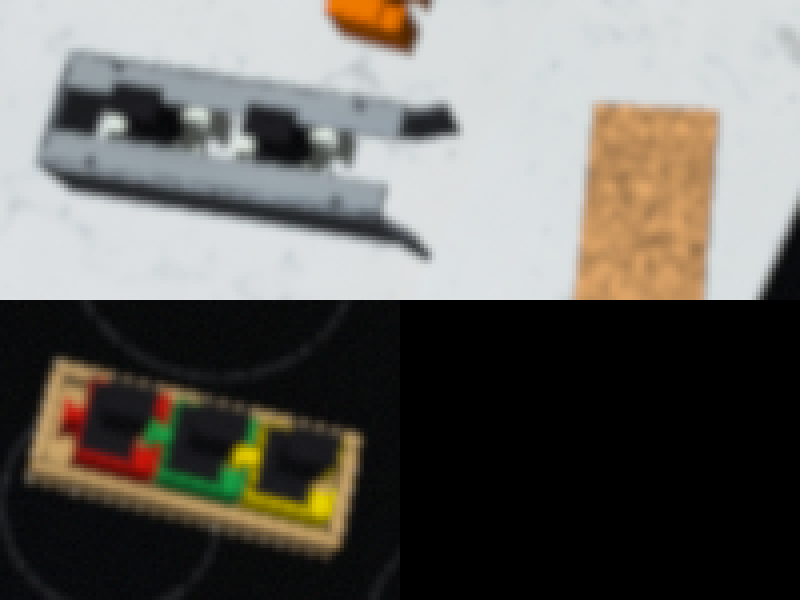

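The crop shows the carrier row in the order red, green, yellow, with ribs toward world +y. The two white caddies stand apart in the lane. The orange piece is outside the dock, so it's the decoy.

```bash
cat >> h.py <<'E'
M=np.array([.4823,.2054]); DY=np.array([.0445,.999]); DX=np.array([.999,-.0445])
def dock(x,y): return M+x*DX+y*DY
def plan(pos,yaw,n,grip):
    "rows from the measured pose to pos, tool straight down with tool y at yaw"
    s=monitor.observe(); Ra=R.from_rotvec(s["tcp_rot"]); p0=np.array(s["tcp_pos"])
    c,q=np.cos(yaw),np.sin(yaw); Rb=R.from_matrix(np.array([[-q*-1*1,c,0],[0,0,0],[0,0,0]])*0+np.array([[-q,c,0],[c,q,0],[0,0,-1]]))
    w=(Ra.inv()*Rb).as_rotvec()/n; dp=(np.array(pos)-p0)/n
    print("yaw now",np.round(Ra.as_matrix()[:2,1],4)); rows=[]; Rc=Ra
    for i in range(n):
        rows.append(list(np.round(Rc.inv().apply(dp)/.025,2))+list(np.round(w/.12,2))+[grip]); Rc=Rc*R.from_rotvec(w)
    print(np.abs(np.array(rows)[:,:6]).max()); print([float(x) for r in rows for x in r])
E
python3 - <<'E'
from h import *
d=load("top0"); W=cloud(d)
for n in ((20,250),(40,270),(5,240),(15,200),(70,160)): print(n,np.round(W[n[1],n[0]],3))
T=d["cam_to_world"]; o=T[:3,3]
for u,v in ((223.7,230.7),(254.5,233),(251,294.5),(218,292.5)):
    r=T[:3,:3]@[(u-d["cx"])/d["fx"],(v-d["cy"])/d["fy"],1]; print(np.round(o+r*(.005-o[2])/r[2],4))
plan([.30,.43,.35],-.0445,12,60)
E
```

```text
(20, 250) [0.404 0.569 0.134]
(40, 270) [0.383 0.572 0.002]
(5, 240) [0.412 0.58  0.194]
(15, 200) [0.54  0.63  0.122]
(70, 160) [0.664 0.504 0.144]
[0.5588 0.0802 0.005 ]
[ 0.5627 -0.008   0.005 ]
[ 0.3872 -0.0228  0.005 ]
[0.3815 0.0675 0.005 ]
yaw now [0.2209 0.9753]
0.97
[-0.66, -0.38, -0.44, -0.0, 0.0, 0.97, 60.0, -0.7, -0.3, -0.44, -0.0, 0.0, 0.97, 60.0, -0.73, -0.22, -0.44, -0.0, 0.0, 0.97, 60.0, -0.75, -0.13, -0.44, -0.0, 0.0, 0.97, 60.0, -0.76, -0.04, -0.44, -0.0, 0.0, 0.97, 60.0, -0.76, 0.04, -0.44, -0.0, 0.0, 0.97, 60.0, -0.75, 0.13, -0.44, -0.0, 0.0, 0.97, 60.0, -0.73, 0.22, -0.44, -0.0, 0.0, 0.97, 60.0, -0.7, 0.3, -0.44, -0.0, 0.0, 0.97, 60.0, -0.66, 0.38, -0.44, -0.0, 0.0, 0.97, 60.0, -0.61, 0.45, -0.44, -0.0, 0.0, 0.97, 60.0, -0.55, 0.52, -0.44, -0.0, 0.0, 0.97, 60.0]
```

send_rows(
  series=[-0.66,-0.38,-0.44,0,0,0.97,60,-0.7,-0.3,-0.44,0,0,0.97,60,-0.73,-0.22,-0.44,0,0,0.97,60,-0.75,-0.13,-0.44,0,0,0.97,60,-0.76,-0.04,-0.44,0,0,0.97,60,-0.76,0.04,-0.44,0,0,0.97,60,-0.75,0.13,-0.44,0,0,0.97,60,-0.73,0.22,-0.44,0,0,0.97,60,-0.7,0.3,-0.44,0,0,0.97,60,-0.66,0.38,-0.44,0,0,0.97,60,-0.61,0.45,-0.44,0,0,0.97,60,-0.55,0.52,-0.44,0,0,0.97,60],
)

```text
time: 1.6
tcp_pos: [0.3003, 0.4295, 0.3505]
tcp_rot: [2.279, 2.162, -0.001]
force: [0.1, -0.5, -0.2]
grip_width: 0.599
grasp_force: 0.0
```

Run:
```python
from h import *
print(monitor.observe()["tcp_pos"],monitor.observe()["q"])
plan([*dock(0,68),.22][:0] or [.4858,.2735,.22],-.0445,12,60)
```

```text
[0.30032568 0.42950146 0.35048142] [ 8.62715709e-01 -9.03512465e-02  1.47435260e+00  1.88660629e-05
  1.75846719e+00  9.15337016e-01]
yaw now [ 0.9986 -0.0526]
0.64
[-0.49, 0.64, 0.43, -0.0, 0.0, -0.01, 60.0, -0.49, 0.64, 0.43, -0.0, 0.0, -0.01, 60.0, -0.49, 0.64, 0.43, -0.0, 0.0, -0.01, 60.0, -0.49, 0.64, 0.43, -0.0, 0.0, -0.01, 60.0, -0.49, 0.64, 0.43, -0.0, 0.0, -0.01, 60.0, -0.49, 0.64, 0.43, -0.0, 0.0, -0.01, 60.0, -0.49, 0.64, 0.43, -0.0, 0.0, -0.01, 60.0, -0.49, 0.64, 0.43, -0.0, 0.0, -0.01, 60.0, -0.49, 0.64, 0.43, -0.0, 0.0, -0.01, 60.0, -0.49, 0.64, 0.43, -0.0, 0.0, -0.01, 60.0, -0.49, 0.64, 0.43, -0.0, 0.0, -0.01, 60.0, -0.49, 0.64, 0.43, -0.0, 0.0, -0.01, 60.0]
```

send_rows(
  series=[-0.49,0.64,0.43,0,0,-0.01,60,-0.49,0.64,0.43,0,0,-0.01,60,-0.49,0.64,0.43,0,0,-0.01,60,-0.49,0.64,0.43,0,0,-0.01,60,-0.49,0.64,0.43,0,0,-0.01,60,-0.49,0.64,0.43,0,0,-0.01,60,-0.49,0.64,0.43,0,0,0,60,-0.49,0.64,0.43,0,0,0,60,-0.49,0.64,0.43,0,0,0,60,-0.49,0.64,0.43,0,0,0,60,-0.49,0.64,0.43,0,0,0,60,-0.49,0.64,0.43,0,0,0,60],
)

```text
time: 3.1
tcp_pos: [0.4865, 0.274, 0.2209]
tcp_rot: [2.267, 2.175, 0.0]
force: [0.3, 0.1, 0.4]
grip_width: 0.597
grasp_force: 0.0
```

Run:
```python
from h import *
d=snap("wrist"); save(d,"w1"); W=cloud(d); Z=W[...,2]
s=monitor.observe(); print(s["tcp_pos"], R.from_rotvec(s["tcp_rot"]).as_matrix()[:2,1])
m=((Z>.112)&(Z<.128)).astype(np.uint8)
n,l,st,cc=cv2.connectedComponentsWithStats(m)
for i in range(1,n):
    if st[i][4]>150:
        r=cv2.minAreaRect((W[l==i][:,:2]*1000).astype(np.float32)); print(cc[i],st[i][4],np.round(r[0],1),np.round(r[1],1),r[2],np.median(Z[l==i]))
```

```text
[0.48735184 0.27207761 0.21911158] [ 0.99907708 -0.04294157]
[275.63802978  80.3373425 ] 1746 [487.5 363.8] [33.1 22.6] 88.04401397705078 0.12024118399331624
[275.98625181 209.04486252] 1382 [484.1 273.8] [33.5 22.5] 87.36759185791016 0.12021383623453435
[444.1337252  242.65833946] 1361 [610.1 242.1] [34.3 23.9] 81.30610656738281 0.12014846963984765
```

View pics/w1.png

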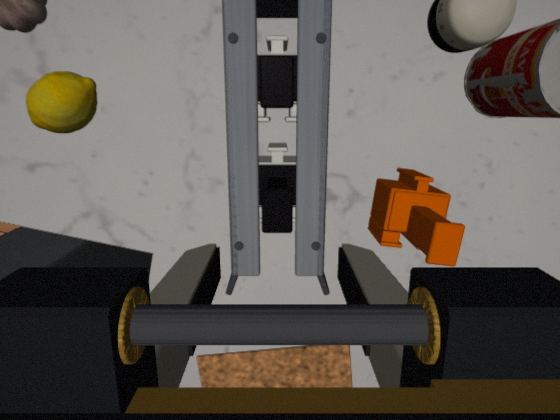

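The wrist picture shows the white caddies' black grips at (277,200) and (277,80) in the slot, and the orange look-alike at (415,215) outside. Next I descend on the front empty.

send_rows(
  series=[0.07,-0.09,0.9,0,0,0,60,0,0,0.9,0,0,0,60,0,0,0.9,0,0,0,60,0,0,0.9,0,0,0,60,0,0,0.9,0,0,0,60,0,0,0.9,0,0,0,60,0,0,0,0,0,0,60,0,0,0,0,0,0,0,0,0,0,0,0,0,0,0,0,0,0,0,0,0,0,0,0,0,0,0,0,0,0,0,0,0,0,0],
)

```text
time: 4.65
tcp_pos: [0.4837, 0.2769, 0.0872]
tcp_rot: [2.267, 2.174, 0.002]
force: [1.3, 0.8, 2.3]
grip_width: 0.239
grasp_force: 30.0
```

```bash
python3 -c "
from h import *
s=monitor.observe();print(s)"
```

```text
{'time': 4.65, 'q': array([ 4.27911382e-01,  1.16952822e-01,  1.74918944e+00, -1.04159267e-04,
        1.27432613e+00,  4.69521439e-01]), 'qd': array([ 0.0009195 ,  0.00167471,  0.00212502, -0.0001607 ,  0.00121618,
       -0.00055587]), 'effort': array([ 1.93910734e-01, -5.03193069e+01, -4.41148603e+01,  1.64187388e-01,
        1.74371945e-01,  2.18316927e-03]), 'tcp_pos': array([0.48372897, 0.27685926, 0.08721044]), 'tcp_rot': array([2.26680531e+00, 2.17445883e+00, 1.61488511e-03]), 'force': array([1.26006973, 0.76566965, 2.34122542]), 'wrist_torque': array([-0.02992419, -0.02940196,  0.01962888]), 'grasp_force': 30.00051587820053, 'grip_width': 0.23866368404209762}
```

The opening reads 22 mm, so the pads are on the rim. I'll open, go about 9 mm lower and grip again.

send_rows(
  series=[0,0,0,0,0,0,45,0,0,0,0,0,0,45,-0.05,0.05,0.36,0,0,0,45,0,0,0,0,0,0,45,0,0,0,0,0,0,0,0,0,0,0,0,0,0,0,0,0,0,0,0,0,0,0,0,0,0,0,0],
)

```text
time: 5.65
tcp_pos: [0.4846, 0.2755, 0.0778]
tcp_rot: [2.267, 2.175, 0.001]
force: [-0.2, 0.1, 0.5]
grip_width: 0.241
grasp_force: 30.0
```

send_rows(
  series=[0,0,0,0,0,0,40,0,0,0,0,0,0,40,0,0,0.14,0,0,0,40,0,0,0,0,0,0,40,0,0,0,0,0,0,0,0,0,0,0,0,0,0,0,0,0,0,0,0,0,0,0,0,0,0,0,0],
)

```text
time: 6.65
tcp_pos: [0.4845, 0.2754, 0.0742]
tcp_rot: [2.267, 2.175, 0.0]
force: [0.4, -0.2, -0.1]
grip_width: 0.244
grasp_force: 30.0
```

send_rows(
  series=[0,0,-0.1,0,0,0,0,0,0,-0.1,0,0,0,0,-0.4,0,0,0,0,0,0,-0.6,0,0,0,0,0,0,-0.6,0,0,0,0,0,0,-0.6,0,0,0,0,0,0,-0.6,0,0,0,0,0,0,-0.6,0,0,0,0,0,0,-0.6,0,0,0,0,0,0,-0.6,0,0,0,0,0,0,-0.6,0,0,0,0,0,0,-0.4,0,0,0,0,0,0],
)

```text
time: 8.15
tcp_pos: [0.4787, 0.1345, 0.0792]
tcp_rot: [2.268, 2.174, 0.0]
force: [-0.3, 0.1, -0.3]
grip_width: 0.242
grasp_force: 30.0
```

Run:
```python
from h import *
s=monitor.observe(); print(s["tcp_pos"],s["force"],s["grip_width"])
d=snap("top"); save(d,"top1")
b=lambda I:cv2.resize(I[190:310,80:280],None,fx=4,fy=4,interpolation=3); cv2.imwrite("pics/c1.png",b(d["pixels"]))
```

```text
[0.47865136 0.13448955 0.07916758] [-0.32134945  0.14672406 -0.29982147] 0.2418947985977885
```

View pics/c1.png

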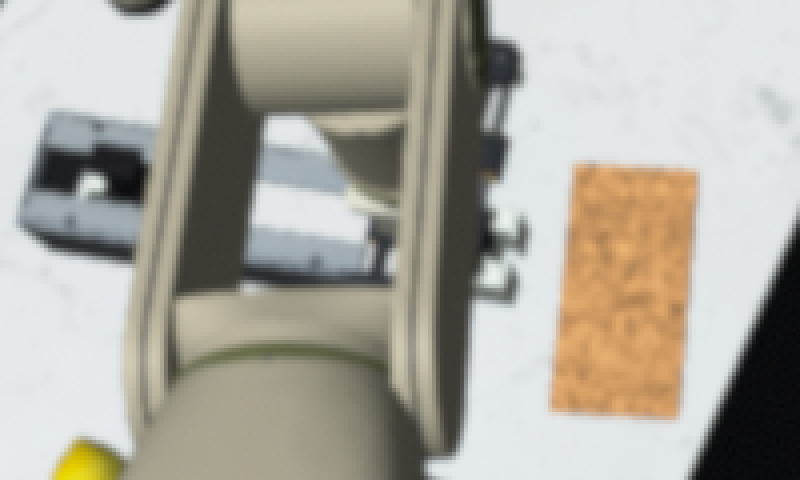

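The empty is clear of the mouth at (500,250) in the crop, upright in the grip. The mat is free, with corners at (573,163), (698,170), (680,417) and (552,408).

send_rows(
  series=[0,0,-0.5,0,0,0,0,0,0,-0.5,0,0,0,0,-0.67,0.255,0,0,0,0,0,-0.67,0.255,0,0,0,0,0,-0.67,0.255,0,0,0,0,0,-0.67,0.255,0,0,0,0,0,-0.67,0.255,0,0,0,0,0,-0.67,0.255,0,0,0,0,0,0,0,0,0,0,0,0,0,0,0.5,0,0,0,0,0,0,0.4,0,0,0,0,0,0,0,0,0,0,0],
)

```text
time: 9.7
tcp_pos: [0.5116, 0.0341, 0.0802]
tcp_rot: [-2.265, -2.174, 0.002]
force: [0.1, -0.1, -0.4]
grip_width: 0.244
grasp_force: 30.0
```

send_rows(
  series=[0,0,0.06,0,0,0,0,0,0,0,0,0,0,45,0,0,0,0,0,0,45,0,0,-0.5,0,0,0,45,0,0,-1,0,0,0,45,0,0,-1,0,0,0,45,0,0,-1,0,0,0,45,0,0,-1,0,0,0,45,0,0,-1,0,0,0,45],
)

```text
time: 10.82
tcp_pos: [0.5129, 0.0335, 0.2198]
tcp_rot: [2.267, 2.174, 0.002]
force: [0.3, 0.5, 0.2]
grip_width: 0.451
grasp_force: 0.0
```

Run:
```python
from h import *
print(monitor.observe()["tcp_pos"])
plan([.4885,.3635,.215],-.0445,10,45)
```

```text
[0.51287052 0.03348156 0.21976652]
yaw now [ 0.9991 -0.0416]
1.31
[1.31, -0.15, 0.02, 0.0, -0.0, 0.0, 45.0, 1.31, -0.15, 0.02, 0.0, -0.0, 0.0, 45.0, 1.31, -0.15, 0.02, 0.0, -0.0, 0.0, 45.0, 1.31, -0.15, 0.02, 0.0, -0.0, 0.0, 45.0, 1.31, -0.15, 0.02, 0.0, -0.0, 0.0, 45.0, 1.31, -0.15, 0.02, 0.0, -0.0, 0.0, 45.0, 1.31, -0.15, 0.02, 0.0, -0.0, 0.0, 45.0, 1.31, -0.15, 0.02, 0.0, -0.0, 0.0, 45.0, 1.31, -0.16, 0.02, 0.0, -0.0, 0.0, 45.0, 1.31, -0.16, 0.02, 0.0, -0.0, 0.0, 45.0]
```

send_rows(
  series=[0.95,-0.13,0.02,0,0,0,45,0.95,-0.13,0.02,0,0,0,45,0.95,-0.13,0.02,0,0,0,45,0.95,-0.13,0.02,0,0,0,45,0.95,-0.13,0.02,0,0,0,45,0.95,-0.13,0.02,0,0,0,45,0.95,-0.13,0.02,0,0,0,45,0.95,-0.13,0.02,0,0,0,45,0.95,-0.13,0.02,0,0,0,45,0.95,-0.13,0.02,0,0,0,45,0.95,-0.13,0.02,0,0,0,45,0.95,-0.13,0,0,0,0,45],
)

```text
time: 12.32
tcp_pos: [0.4857, 0.3207, 0.2134]
tcp_rot: [2.267, 2.174, 0.002]
force: [-0.3, 0.6, 0.7]
grip_width: 0.452
grasp_force: 0.0
```

```bash
cat >> h.py <<'E'
def grips(name,lo,hi,area=60):
    d=snap(name); W=cloud(d); Z=W[...,2]; n,l,st,cc=cv2.connectedComponentsWithStats(((Z>lo)&(Z<hi)).astype(np.uint8))
    for i in range(1,n):
        if st[i][4]>area:
            r=cv2.minAreaRect((W[l==i][:,:2]*1000).astype(np.float32))
            if max(r[1])<60: print(np.round(cc[i]),st[i][4],np.round(r[0],1),np.round(r[1],1),round(r[2],1),np.median(Z[l==i]))
    return d
E
python3 - <<'E'
from h import *
save(grips("wrist",.112,.128,150),"w2"); s=monitor.observe(); print(s["tcp_pos"],s["tcp_rot"])
print("top"); d=grips("top",.112,.128); save(d,"top2")
E
```

```text
[280. 151.] 1624 [487.7 363.8] [33.1 22.8] 88.4 0.12025391598522792
[0.4849995  0.32324514 0.21332887] [-2.26505545 -2.17537515 -0.00322094]
top
[163. 192.] 104 [612.3 241.7] [34.2 23. ] 80.2 0.12018938104591004
[235. 235.] 101 [513.6  32.1] [33.6 22.7] 86.1 0.12498997010400426
```

send_rows(
  series=[0.57,0.01,0,0,0,0,45,0.57,0.01,0,0,0,0,45,0.56,0.01,0,0,0,0,45,0,0,0.9,0,0,0,45,0,0,0.9,0,0,0,45,0,0,0.9,0,0,0,45,0,0,0.9,0,0,0,45,0,0,0.9,0,0,0,45,0,0,0.9,0,0,0,45,0,0,0,0,0,0,45,0,0,0,0,0,0,0,0,0,0,0,0,0,0],
)

```text
time: 13.92
tcp_pos: [0.489, 0.363, 0.0787]
tcp_rot: [2.267, 2.174, 0.003]
force: [0.8, -0.1, 0.3]
grip_width: 0.281
grasp_force: 0.0
```

send_rows(
  series=[0,0,0,0,0,0,0,0,0,0,0,0,0,0,0,0,0.04,0,0,0,0],
)

```text
time: 14.3
tcp_pos: [0.4892, 0.3631, 0.0785]
tcp_rot: [2.267, 2.174, 0.005]
force: [-4.6, -2.0, 16.3]
grip_width: 0.24
grasp_force: 30.0
```

send_rows(
  series=[0,0,-0.12,0,0,0,0,0,0,-0.12,0,0,0,0,-0.9,0,0,0,0,0,0,-0.9,0,0,0,0,0,0,-0.9,0,0,0,0,0,0,-0.9,0,0,0,0,0,0,-0.9,0,0,0,0,0,0,-0.9,0,0,0,0,0,0,-0.9,0,0,0,0,0,0,-0.9,0,0,0,0,0,0,-0.9,0,0,0,0,0,0,-0.9,0,0,0,0,0,0],
)

```text
time: 15.8
tcp_pos: [0.4786, 0.136, 0.0822]
tcp_rot: [2.267, 2.174, 0.0]
force: [0.3, 0.7, -0.6]
grip_width: 0.24
grasp_force: 30.0
```

Run:
```python
from h import *
print(monitor.observe()["tcp_pos"],monitor.observe()["grip_width"])
plan([.433,.0275,.105],-.0445,6,0)
```

```text
[0.47855333 0.13602816 0.082226  ] 0.2404618477190116
yaw now [ 0.9991 -0.0419]
0.74
[-0.74, -0.27, -0.15, 0.0, -0.0, 0.0, 0.0, -0.74, -0.27, -0.15, 0.0, -0.0, 0.0, 0.0, -0.74, -0.27, -0.15, 0.0, -0.0, 0.0, 0.0, -0.74, -0.27, -0.15, 0.0, -0.0, 0.0, 0.0, -0.74, -0.27, -0.15, 0.0, -0.0, 0.0, 0.0, -0.74, -0.27, -0.15, 0.0, -0.0, 0.0, 0.0]
```

send_rows(
  series=[0,0,-0.9,0,0,0,0,-0.74,-0.27,0,0,0,0,0,-0.74,-0.27,0,0,0,0,0,-0.74,-0.27,0,0,0,0,0,-0.74,-0.27,0,0,0,0,0,-0.74,-0.27,0,0,0,0,0,-0.74,-0.27,0,0,0,0,0,0,0,0.5,0,0,0,0,0,0,0.3,0,0,0,0,0,0,0.08,0,0,0,0,0,0,0,0,0,0,0],
)

```text
time: 17.18
tcp_pos: [0.4342, 0.0285, 0.0833]
tcp_rot: [2.266, 2.175, 0.0]
force: [-3.8, -2.1, 11.7]
grip_width: 0.241
grasp_force: 30.0
```

Contact with the mat. I'll release and rise.

send_rows(
  series=[0,0,0,0,0,0,45,0,0,0,0,0,0,45,0,0,-0.5,0,0,0,45,0,0,-1,0,0,0,45,0,0,-1,0,0,0,45,0,0,-1,0,0,0,45,0,0,-1,0,0,0,45,0,0,-1,0,0,0,45],
)

```text
time: 18.18
tcp_pos: [0.4337, 0.0284, 0.2217]
tcp_rot: [2.267, 2.175, 0.001]
force: [-1.1, -0.0, 0.5]
grip_width: 0.448
grasp_force: 0.0
```

Run:
```python
from h import *
print(monitor.observe()["tcp_pos"])
plan([.4715,-.225,.25],-.127,12,45)
```

```text
[0.43368262 0.0284037  0.22173982]
yaw now [ 0.9991 -0.0414]
0.84
[-0.84, 0.16, -0.09, 0.0, -0.0, 0.06, 45.0, -0.84, 0.17, -0.09, 0.0, -0.0, 0.06, 45.0, -0.84, 0.17, -0.09, 0.0, -0.0, 0.06, 45.0, -0.84, 0.18, -0.09, 0.0, -0.0, 0.06, 45.0, -0.83, 0.18, -0.09, 0.0, -0.0, 0.06, 45.0, -0.83, 0.19, -0.09, 0.0, -0.0, 0.06, 45.0, -0.83, 0.2, -0.09, 0.0, -0.0, 0.06, 45.0, -0.83, 0.2, -0.09, 0.0, -0.0, 0.06, 45.0, -0.83, 0.21, -0.09, 0.0, -0.0, 0.06, 45.0, -0.83, 0.21, -0.09, 0.0, -0.0, 0.06, 45.0, -0.83, 0.22, -0.09, 0.0, -0.0, 0.06, 45.0, -0.82, 0.23, -0.09, 0.0, -0.0, 0.06, 45.0]
```

send_rows(
  series=[-0.84,0.16,-0.09,0,0,0.06,45,-0.84,0.17,-0.09,0,0,0.06,45,-0.84,0.17,-0.09,0,0,0.06,45,-0.84,0.18,-0.09,0,0,0.06,45,-0.83,0.18,-0.09,0,0,0.06,45,-0.83,0.19,-0.09,0,0,0.06,45,-0.83,0.2,-0.09,0,0,0.06,45,-0.83,0.2,-0.09,0,0,0.06,45,-0.83,0.21,-0.09,0,0,0.06,45,-0.83,0.21,-0.09,0,0,0.06,45,-0.83,0.22,-0.09,0,0,0.06,45,-0.82,0.23,-0.09,0,0,0.06,45],
)

```text
time: 19.68
tcp_pos: [0.4714, -0.2268, 0.2472]
tcp_rot: [-2.359, -2.074, 0.0]
force: [-0.4, 0.2, -0.2]
grip_width: 0.448
grasp_force: 0.0
```

Run:
```python
from h import *
print("top mat"); save(grips("top",.112,.142),"top3")
print("wrist"); save(grips("wrist",.125,.142,150),"w3"); s=monitor.observe(); print(s["tcp_pos"],R.from_rotvec(s["tcp_rot"]).as_matrix()[:2,1])
plan([.4765,-.2115,.100],-.127,8,45)
```

```text
top mat
[163. 192.] 103 [612.3 242.5] [34.9 23. ] 81.3 0.12061634051266301
[235. 235.] 112 [513.4  32.1] [33.3 23.6] 87.5 0.12533295330855743
[231. 265.] 119 [433.2  29.5] [33.7 23.9] 86.1 0.12553318407127034
[373. 271.] 132 [ 462.1 -329. ] [33.9 23.6] 80.1 0.13275369105076362
wrist
[282. 182.] 1319 [ 475.8 -212.5] [33.4 23. ] 83.5 0.13307026516160675
[282. 255.] 1156 [ 468.4 -271. ] [34.  22.5] 82.3 0.13304024379312276
[ 0.47133581 -0.22764271  0.24725148] [ 0.9915313  -0.12986797]
yaw now [ 0.9915 -0.1299]
0.74
[0.08, 0.02, 0.74, 0.0, 0.0, -0.0, 45.0, 0.08, 0.02, 0.74, 0.0, 0.0, -0.0, 45.0, 0.08, 0.02, 0.74, 0.0, 0.0, -0.0, 45.0, 0.08, 0.02, 0.74, 0.0, 0.0, -0.0, 45.0, 0.08, 0.02, 0.74, 0.0, 0.0, -0.0, 45.0, 0.08, 0.02, 0.74, 0.0, 0.0, -0.0, 45.0, 0.08, 0.02, 0.74, 0.0, 0.0, -0.0, 45.0, 0.08, 0.02, 0.74, 0.0, 0.0, -0.0, 45.0]
```

View pics/w3.png

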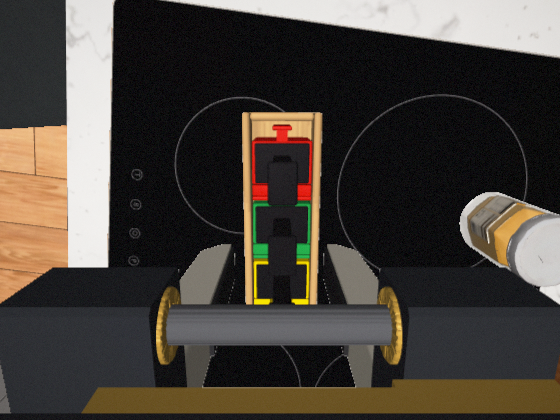

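Red's grip is at (282,182), green's at (282,240), and the carrier sits square to the tool.

send_rows(
  series=[0.2,0.03,0.78,0,0,0,45,0.2,0.03,0.78,0,0,0,45,0.2,0.03,0.78,0,0,0,45,0,0.03,0.78,0,0,0,45,0,0,0.78,0,0,0,45,0,0,0.78,0,0,0,45,0,0,0.78,0,0,0,45,0,0,0.78,0,0,0,45,0,0,0,0,0,0,0,0,0,0,0,0,0,0,0,0,0,0,0,0,0,0,0,0,0,0,0,0],
)

```text
time: 21.28
tcp_pos: [0.4767, -0.2113, 0.092]
tcp_rot: [2.358, 2.074, 0.001]
force: [1.2, -0.4, 1.3]
grip_width: 0.242
grasp_force: 30.0
```

send_rows(
  series=[0,0,-0.3,0,0,0,0,0,0,-0.3,0,0,0,0,0,0,-0.4,0,0,0,0,0,0,-0.5,0,0,0,0,0,0,-0.6,0,0,0,0,0,0,-0.6,0,0,0,0,0,0,-0.6,0,0,0,0,0,0,-0.6,0,0,0,0,0,0,-0.6,0,0,0,0,0,0,-0.6,0,0,0,0,0,0,-0.6,0,0,0,0,0,0,-0.6,0,0,0,0],
)

```text
time: 22.78
tcp_pos: [0.4761, -0.2109, 0.2496]
tcp_rot: [-2.359, -2.075, 0.0]
force: [0.3, 0.5, -2.9]
grip_width: 0.24
grasp_force: 30.0
```

Run:
```python
from h import *
s=monitor.observe();print(s["tcp_pos"],s["force"])
print("top"); save(grips("top",.112,.142),"top4")
plan([*dock(.001,-.070),.245],-.0445,15,0)
```

```text
[ 0.47607911 -0.21091695  0.24961089] [ 0.31271858  0.54258323 -2.89827955]
top
[163. 192.] 106 [611.4 242. ] [33. 24.] 79.9 0.12025745621125683
[235. 235.] 113 [514.   32.2] [33.7 23.3] 86.8 0.12590289203710547
[229. 265.] 81 [433.4  34.5] [23.2 21.7] 88.0 0.12519953981580523
[352. 265.] 98 [ 469.3 -274.5] [26.3 24. ] 84.2 0.13292666942144205
[373. 271.] 131 [ 462.2 -328.9] [34.6 23.8] 83.0 0.13259506323704784
yaw now [ 0.9918 -0.1276]
0.92
[0.92, -0.11, 0.02, 0.0, 0.0, -0.05, 0.0, 0.92, -0.1, 0.02, 0.0, 0.0, -0.05, 0.0, 0.92, -0.1, 0.02, 0.0, 0.0, -0.05, 0.0, 0.92, -0.09, 0.02, 0.0, 0.0, -0.05, 0.0, 0.92, -0.09, 0.02, 0.0, 0.0, -0.05, 0.0, 0.92, -0.08, 0.02, 0.0, 0.0, -0.05, 0.0, 0.92, -0.08, 0.02, 0.0, 0.0, -0.05, 0.0, 0.92, -0.07, 0.02, 0.0, 0.0, -0.05, 0.0, 0.92, -0.07, 0.02, 0.0, 0.0, -0.05, 0.0, 0.92, -0.06, 0.02, 0.0, 0.0, -0.05, 0.0, 0.92, -0.06, 0.02, 0.0, 0.0, -0.05, 0.0, 0.92, -0.05, 0.02, 0.0, 0.0, -0.05, 0.0, 0.92, -0.05, 0.02, 0.0, 0.0, -0.05, 0.0, 0.92, -0.04, 0.02, 0.0, 0.0, -0.05, 0.0, 0.92, -0.04, 0.02, 0.0, 0.0, -0.05, 0.0]
```

send_rows(
  series=[0.92,-0.11,0,0,0,-0.05,0,0.92,-0.1,0,0,0,-0.05,0,0.92,-0.1,0,0,0,-0.05,0,0.92,-0.09,0,0,0,-0.05,0,0.92,-0.09,0,0,0,-0.05,0,0.92,-0.08,0,0,0,-0.05,0,0.92,-0.08,0,0,0,-0.05,0,0.92,-0.07,0,0,0,-0.05,0,0.92,-0.07,0,0,0,-0.05,0,0.92,-0.06,0,0,0,-0.05,0,0.92,-0.06,0,0,0,-0.05,0,0.92,-0.05,0,0,0,-0.05,0],
)

```text
time: 24.32
tcp_pos: [0.4783, 0.0669, 0.2487]
tcp_rot: [-2.282, -2.159, 0.0]
force: [0.1, -0.2, -3.1]
grip_width: 0.243
grasp_force: 30.0
```

Run:
```python
from h import *
s=monitor.observe();print(s["tcp_pos"],s["force"],s["grip_width"])
plan([*dock(.001,-.070),s["tcp_pos"][2]],-.0445,4,0)
```

```text
[0.47830888 0.0669355  0.24869964] [ 0.0710808  -0.21048647 -3.07517174] 0.2432213481676319
yaw now [ 0.9984 -0.0557]
0.69
[0.68, -0.02, -0.0, -0.0, 0.0, -0.02, 0.0, 0.68, -0.02, -0.0, -0.0, 0.0, -0.02, 0.0, 0.68, -0.02, -0.0, -0.0, 0.0, -0.02, 0.0, 0.69, -0.01, -0.0, -0.0, 0.0, -0.02, 0.0]
```

send_rows(
  series=[0.68,-0.02,0,0,0,-0.02,0,0.68,-0.02,0,0,0,-0.02,0,0.68,-0.02,0,0,0,-0.02,0,0.69,-0.01,0,0,0,-0.02,0,0,0,0.94,0,0,0,0,0,0,0.94,0,0,0,0,0,0,0.94,0,0,0,0,0,0,0.94,0,0,0,0,0,0,0.94,0,0,0,0,0,0,0.94,0,0,0,0,0,0,0.94,0,0,0,0,0,0,0,0,0,0,0],
)

```text
time: 25.82
tcp_pos: [0.4784, 0.1345, 0.0821]
tcp_rot: [-2.27, -2.168, 0.006]
force: [-0.7, 0.6, -2.8]
grip_width: 0.243
grasp_force: 30.0
```

Run:
```python
from h import *
s=monitor.observe();print(s["tcp_pos"],s["force"],s["grip_width"])
d=snap("wrist"); save(d,"w5")
plan([*dock(.001,.183),s["tcp_pos"][2]],-.0445,11,0)
```

```text
[0.47838812 0.13449597 0.08206823] [-0.71184605  0.55935063 -2.79533587] 0.243140455442113
yaw now [ 0.9989 -0.0462]
0.92
[0.92, 0.0, 0.01, -0.0, 0.0, -0.0, 0.0, 0.92, 0.0, 0.01, -0.0, 0.0, -0.0, 0.0, 0.92, 0.0, 0.01, -0.0, 0.0, -0.0, 0.0, 0.92, 0.0, 0.01, -0.0, 0.0, -0.0, 0.0, 0.92, 0.0, 0.01, -0.0, 0.0, -0.0, 0.0, 0.92, 0.0, 0.01, -0.0, 0.0, -0.0, 0.0, 0.92, 0.0, 0.01, -0.0, 0.0, -0.0, 0.0, 0.92, 0.0, 0.01, -0.0, 0.0, -0.0, 0.0, 0.92, 0.0, 0.01, -0.0, 0.0, -0.0, 0.0, 0.92, 0.0, 0.01, -0.0, 0.0, -0.0, 0.0, 0.92, 0.0, 0.01, -0.0, 0.0, -0.0, 0.0]
```

View pics/w5.png

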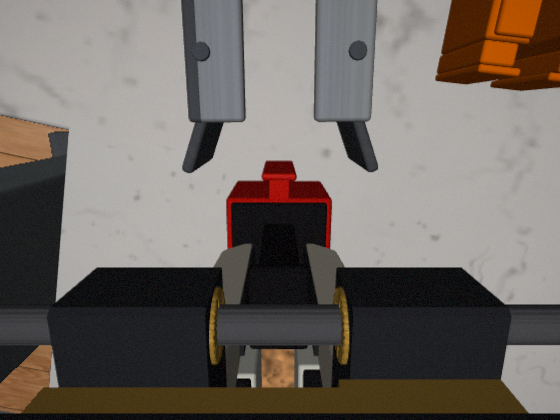

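Red hangs upright and centred on the lane (rib at 279, slot centre at 279). I'll slide it in.

send_rows(
  series=[0.6,0,0,0,0,0,0,0.8,0,0,0,0,0,0,0.9,0,0,0,0,0,0,0.92,0,0,0,0,0,0,0.92,0,0,0,0,0,0,0.92,0,0,0,0,0,0,0.92,0,0,0,0,0,0,0.92,0,0,0,0,0,0,0.92,0,0,0,0,0,0,0.92,0,0,0,0,0,0,0.8,0,0,0,0,0,0,0.56,0,0.05,0,0,0,0],
)

```text
time: 27.38
tcp_pos: [0.492, 0.3884, 0.0831]
tcp_rot: [2.272, 2.17, 0.001]
force: [-0.4, -0.6, -3.5]
grip_width: 0.241
grasp_force: 30.0
```

send_rows(
  series=[0,0,0.08,0,0,0,0,0,0,0.08,0,0,0,0,0,0,0,0,0,0,0],
)

```text
time: 27.75
tcp_pos: [0.4922, 0.3862, 0.0793]
tcp_rot: [2.273, 2.169, 0.001]
force: [-0.4, 0.2, -0.5]
grip_width: 0.242
grasp_force: 30.0
```

Weight has nearly transferred, so it's at the worktop. I'll release, rise and look.

send_rows(
  series=[0,0,0.02,0,0,0,0,0,0,0,0,0,0,45,0,0,0,0,0,0,45,0,0,-0.4,0,0,0,45,0,0,-0.8,0,0,0,45,0,0,-1,0,0,0,45,0,0,-1,0,0,0,45,0,0,-1,0,0,0,45,0,0,-1,0,0,0,45,0,0,-1,0,0,0,45],
)

```text
time: 29.0
tcp_pos: [0.4922, 0.3868, 0.2364]
tcp_rot: [2.272, 2.169, 0.003]
force: [0.4, -1.0, -0.1]
grip_width: 0.449
grasp_force: 0.0
```

Run:
```python
from h import *
save(grips("wrist",.112,.128,150),"w6"); s=monitor.observe(); print(s["tcp_pos"])
g=s["tcp_pos"]; print("top"); save(grips("top",.112,.142),"t6")
plan([.4685,-.29,.245],-.127,27,45)
```

```text
[429.   5.] 385 [598.6 523.1] [ 2.1 34.2] 72.1 0.12006658880947396
[278. 206.] 1239 [491.7 385. ] [33.7 22.4] 86.9 0.12025808627123247
[0.49349134 0.38769877 0.24063724]
top
[163. 192.] 105 [612.3 242.2] [35.5 22.8] 78.6 0.12044983336829329
[398. 200.] 64 [ 662.6 -384.4] [46.5 19.4] 66.7 0.12641718460248852
[101. 227.] 111 [493.5 384.4] [36.8 23.4] 85.8 0.11990230226664988
[235. 235.] 113 [513.4  31.8] [34.3 24.1] 85.9 0.12497281593373377
[231. 265.] 118 [433.2  28.8] [33.9 22.1] 86.5 0.12500554397762798
[350. 265.] 128 [ 469.9 -270.6] [34.  23.5] 83.2 0.1329440695197004
[373. 271.] 127 [ 461.8 -328.7] [34.9 23.1] 82.1 0.13324750420149667
yaw now [ 0.9989 -0.0464]
1.0
[-1.0, 0.01, -0.01, 0.0, -0.0, 0.02, 45.0, -1.0, 0.01, -0.01, 0.0, -0.0, 0.02, 45.0, -1.0, 0.02, -0.01, 0.0, -0.0, 0.02, 45.0, -1.0, 0.02, -0.01, 0.0, -0.0, 0.02, 45.0, -1.0, 0.02, -0.01, 0.0, -0.0, 0.02, 45.0, -1.0, 0.02, -0.01, 0.0, -0.0, 0.02, 45.0, -1.0, 0.03, -0.01, 0.0, -0.0, 0.02, 45.0, -1.0, 0.03, -0.01, 0.0, -0.0, 0.02, 45.0, -1.0, 0.03, -0.01, 0.0, -0.0, 0.02, 45.0, -1.0, 0.04, -0.01, 0.0, -0.0, 0.02, 45.0, -1.0, 0.04, -0.01, 0.0, -0.0, 0.02, 45.0, -1.0, 0.04, -0.01, 0.0, -0.0, 0.02, 45.0, -1.0, 0.05, -0.01, 0.0, -0.0, 0.02, 45.0, -1.0, 0.05, -0.01, 0.0, -0.0, 0.02, 45.0, -1.0, 0.05, -0.01, 0.0, -0.0, 0.02, 45.0, -1.0, 0.05, -0.01, 0.0, -0.0, 0.02, 45.0, -1.0, 0.06, -0.01, 0.0, -0.0, 0.02, 45.0, -1.0, 0.06, -0.01, 0.0, -0.0, 0.02, 45.0, -1.0, 0.06, -0.01, 0.0, -0.0, 0.02, 45.0, -1.0, 0.07, -0.01, 0.0, -0.0, 0.02, 45.0, -1.0, 0.07, -0.01, 0.0, -0.0, 0.02, 45.0, -1.0, 0.07, -0.01, 0.0, -0.0, 0.02, 45.0, -1.0, 0.08, -0.01, 0.0, -0.0, 0.02, 45.0, -1.0, 0.08, -0.01, 0.0, -0.0, 0.02, 45.0, -1.0, 0.08, -0.01, 0.0, -0.0, 0.02, 45.0, -1.0, 0.08, -0.01, 0.0, -0.0, 0.02, 45.0, -1.0, 0.09, -0.01, 0.0, -0.0, 0.02, 45.0]
```

send_rows(
  series=[-1,0.02,0,0,0,0.02,45,-1,0.02,0,0,0,0.02,45,-1,0.02,0,0,0,0.02,45,-1,0.02,0,0,0,0.02,45,-1,0.02,0,0,0,0.02,45,-1,0.02,0,0,0,0.02,45,-1,0.03,0,0,0,0.02,45,-1,0.03,0,0,0,0.02,45,-1,0.03,0,0,0,0.02,45,-1,0.04,0,0,0,0.02,45,-1,0.04,0,0,0,0.02,45,-1,0.04,0,0,0,0.02,45],
)

```text
time: 30.6
tcp_pos: [0.482, 0.0859, 0.2331]
tcp_rot: [-2.303, -2.136, 0.0]
force: [-0.5, 0.7, -0.6]
grip_width: 0.449
grasp_force: 0.0
```

send_rows(
  series=[-1,0.05,0,0,0,0.03,45,-1,0.05,0,0,0,0.03,45,-1,0.05,0,0,0,0.03,45,-1,0.06,0,0,0,0.03,45,-1,0.06,0,0,0,0.03,45,-1,0.06,0,0,0,0.03,45,-1,0.06,0,0,0,0.03,45,-1,0.07,0,0,0,0.03,45,-1,0.07,0,0,0,0.03,45,-1,0.07,0,0,0,0.03,45,-1,0.08,0,0,0,0.03,45,-1,0.08,0,0,0,0.03,45],
)

```text
time: 32.1
tcp_pos: [0.4725, -0.2145, 0.2331]
tcp_rot: [-2.349, -2.086, 0.0]
force: [0.6, -0.4, 0.1]
grip_width: 0.451
grasp_force: 0.0
```

Run:
```python
from h import *
s=monitor.observe(); print(s["tcp_pos"]); print("wrist"); save(grips("wrist",.125,.142,150),"w7")
plan([.4692,-.2709,.0905],-.127,7,45)
```

```text
[ 0.47249224 -0.21452141  0.23312324]
wrist
[282. 279.] 1225 [ 468.4 -271. ] [34.3 22.5] 82.9 0.1330707401316515
[281. 355.] 588 [ 459.7 -335.9] [20.9 22.9] 82.9 0.1331149868045992
yaw now [ 0.9928 -0.1196]
0.81
[-0.31, 0.02, 0.81, -0.0, 0.0, 0.01, 45.0, -0.31, 0.02, 0.81, -0.0, 0.0, 0.01, 45.0, -0.31, 0.02, 0.81, -0.0, 0.0, 0.01, 45.0, -0.31, 0.02, 0.81, -0.0, 0.0, 0.01, 45.0, -0.31, 0.02, 0.81, -0.0, 0.0, 0.01, 45.0, -0.31, 0.02, 0.81, -0.0, 0.0, 0.01, 45.0, -0.31, 0.02, 0.81, -0.0, 0.0, 0.01, 45.0]
```

send_rows(
  series=[-0.73,0.04,0,0,0,0.02,45,-0.73,0.04,0,0,0,0.02,45,-0.72,0.04,0,0,0,0.02,45,0,0,0.82,0,0,0,45,0,0,0.82,0,0,0,45,0,0,0.82,0,0,0,45,0,0,0.82,0,0,0,45,0,0,0.82,0,0,0,45,0,0,0.82,0,0,0,45,0,0,0.76,0,0,0,45,0,0,0,0,0,0,0,0,0,0,0,0,0,0],
)

```text
time: 33.65
tcp_pos: [0.4694, -0.2683, 0.0918]
tcp_rot: [2.356, 2.078, 0.0]
force: [0.5, -0.3, 1.0]
grip_width: 0.286
grasp_force: 0.0
```

send_rows(
  series=[0,0,0,0,0,0,0,0,0,0,0,0,0,0],
)

```text
time: 33.9
tcp_pos: [0.4695, -0.2686, 0.0922]
tcp_rot: [2.356, 2.077, 0.0]
force: [-0.5, 0.5, 0.6]
grip_width: 0.24
grasp_force: 30.0
```

send_rows(
  series=[0,0,-0.3,0,0,0,0,0,0,-0.3,0,0,0,0,0,0,-0.4,0,0,0,0,0,0,-0.5,0,0,0,0,0,0,-0.6,0,0,0,0,0,0,-0.6,0,0,0,0,0,0,-0.6,0,0,0,0,0,0,-0.6,0,0,0,0,0,0,-0.6,0,0,0,0,0,0,-0.6,0,0,0,0,0,0,-0.6,0,0,0,0,0,0,-0.6,0,0,0,0],
)

```text
time: 35.4
tcp_pos: [0.4692, -0.2683, 0.2499]
tcp_rot: [2.356, 2.078, -0.0]
force: [0.5, -0.8, -3.5]
grip_width: 0.239
grasp_force: 30.0
```

Run:
```python
from h import *
s=monitor.observe();print(s["tcp_pos"],s["force"])
print("top"); save(grips("top",.112,.142),"top8")
plan([*dock(.001,-.070),.2496],-.0445,17,0)
```

```text
[ 0.4691751  -0.26826301  0.2498903 ] [ 0.50770222 -0.77408314 -3.48229029]
top
[163. 192.] 105 [612.1 242.8] [37.  23.9] 80.4 0.12043838938340712
[101. 227.] 112 [492.7 385.1] [23.4 33.8] 0.2 0.1203130594554428
[235. 235.] 115 [514.1  31.8] [32.8 22.9] 87.8 0.12502969658656493
[231. 265.] 119 [434.  29.] [33.5 24.9] 87.3 0.12537032437057372
yaw now [ 0.9921 -0.1252]
0.95
[0.95, -0.1, 0.0, 0.0, 0.0, -0.04, 0.0, 0.95, -0.09, 0.0, 0.0, 0.0, -0.04, 0.0, 0.95, -0.09, 0.01, 0.0, 0.0, -0.04, 0.0, 0.95, -0.08, 0.01, 0.0, 0.0, -0.04, 0.0, 0.95, -0.08, 0.01, 0.0, 0.0, -0.04, 0.0, 0.95, -0.07, 0.01, 0.0, 0.0, -0.04, 0.0, 0.95, -0.07, 0.01, 0.0, 0.0, -0.04, 0.0, 0.95, -0.06, 0.01, 0.0, 0.0, -0.04, 0.0, 0.95, -0.06, 0.01, 0.0, 0.0, -0.04, 0.0, 0.95, -0.05, 0.01, 0.0, 0.0, -0.04, 0.0, 0.95, -0.05, 0.01, 0.0, 0.0, -0.04, 0.0, 0.95, -0.05, 0.01, 0.0, 0.0, -0.04, 0.0, 0.95, -0.04, 0.01, 0.0, 0.0, -0.04, 0.0, 0.95, -0.04, 0.01, 0.0, 0.0, -0.04, 0.0, 0.95, -0.03, 0.01, 0.0, 0.0, -0.04, 0.0, 0.95, -0.03, 0.01, 0.0, 0.0, -0.04, 0.0, 0.95, -0.02, 0.01, 0.0, 0.0, -0.04, 0.0]
```

send_rows(
  series=[0.95,-0.1,0,0,0,-0.04,0,0.95,-0.09,0,0,0,-0.04,0,0.95,-0.09,0,0,0,-0.04,0,0.95,-0.08,0,0,0,-0.04,0,0.95,-0.08,0,0,0,-0.04,0,0.95,-0.07,0,0,0,-0.04,0,0.95,-0.07,0,0,0,-0.04,0,0.95,-0.06,0,0,0,-0.04,0,0.95,-0.06,0,0,0,-0.04,0,0.95,-0.05,0,0,0,-0.04,0,0.95,-0.05,0,0,0,-0.04,0,0.95,-0.05,0,0,0,-0.04,0],
)

```text
time: 36.95
tcp_pos: [0.4762, 0.0183, 0.249]
tcp_rot: [2.296, 2.145, -0.0]
force: [-0.1, 0.5, -4.0]
grip_width: 0.238
grasp_force: 30.0
```

Run:
```python
from h import *
s=monitor.observe();print(s["tcp_pos"],s["force"],s["grip_width"])
plan([*dock(.001,-.070),s["tcp_pos"][2]],-.0445,5,0)
```

```text
[0.47619894 0.018255   0.24898346] [-0.14868668  0.52328484 -4.04275178] 0.23764458506166508
yaw now [ 0.9977 -0.0678]
0.94
[0.94, -0.03, -0.0, -0.0, 0.0, -0.04, 0.0, 0.94, -0.03, -0.0, -0.0, 0.0, -0.04, 0.0, 0.94, -0.02, -0.0, -0.0, 0.0, -0.04, 0.0, 0.94, -0.02, -0.0, -0.0, 0.0, -0.04, 0.0, 0.94, -0.01, -0.0, -0.0, 0.0, -0.04, 0.0]
```

send_rows(
  series=[0.94,-0.03,0,0,0,-0.04,0,0.94,-0.03,0,0,0,-0.04,0,0.94,-0.02,0,0,0,-0.04,0,0.94,-0.02,0,0,0,-0.04,0,0.94,-0.01,0,0,0,-0.04,0,0,0,0.94,0,0,0,0,0,0,0.94,0,0,0,0,0,0,0.94,0,0,0,0,0,0,0.94,0,0,0,0,0,0,0.94,0,0,0,0,0,0,0.94,0,0,0,0,0,0,0.94,0,0,0,0],
)

```text
time: 38.45
tcp_pos: [0.4804, 0.135, 0.0838]
tcp_rot: [2.27, 2.172, 0.0]
force: [0.0, -0.0, -3.5]
grip_width: 0.243
grasp_force: 30.0
```

Run:
```python
from h import *
s=monitor.observe();print(s["tcp_pos"],s["force"],s["grip_width"])
d=snap("wrist"); save(d,"w9")
plan([*dock(.001,.110),s["tcp_pos"][2]],-.0445,8,0)
```

```text
[0.4803943  0.13496995 0.08376348] [ 0.01970088 -0.04394589 -3.51903446] 0.24293025281971237
yaw now [ 0.999 -0.044]
0.9
[0.9, 0.01, -0.02, -0.0, 0.0, 0.0, 0.0, 0.9, 0.01, -0.02, -0.0, 0.0, 0.0, 0.0, 0.9, 0.01, -0.02, -0.0, 0.0, 0.0, 0.0, 0.9, 0.01, -0.02, -0.0, 0.0, 0.0, 0.0, 0.9, 0.01, -0.02, -0.0, 0.0, 0.0, 0.0, 0.9, 0.01, -0.02, -0.0, 0.0, 0.0, 0.0, 0.9, 0.01, -0.02, -0.0, 0.0, 0.0, 0.0, 0.9, 0.01, -0.02, -0.0, 0.0, 0.0, 0.0]
```

View pics/w9.png

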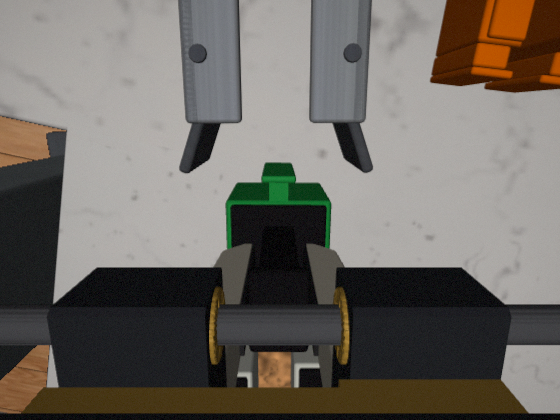

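Green is upright, about 1.5 mm right of the lane centre (278 against 276). A slight correction, then I slide it in.

send_rows(
  series=[0.6,-0.06,0,0,0,0,0,0.8,0,0,0,0,0,0,0.9,0,0,0,0,0,0,0.9,0,0,0,0,0,0,0.9,0,0,0,0,0,0,0.9,0,0,0,0,0,0,0.9,0,0,0,0,0,0,0.8,0,0,0,0,0,0,0.5,0,0,0,0,0,0,0,0,0.08,0,0,0,0,0,0,0.08,0,0,0,0,0,0,0,0,0,0,0],
)

```text
time: 40.0
tcp_pos: [0.4866, 0.314, 0.0799]
tcp_rot: [-2.271, -2.171, 0.002]
force: [-0.3, -0.2, -2.8]
grip_width: 0.242
grasp_force: 30.0
```

send_rows(
  series=[0,0,0.05,0,0,0,0,0,0,0,0,0,0,0],
)

```text
time: 40.25
tcp_pos: [0.487, 0.3147, 0.0794]
tcp_rot: [2.27, 2.171, 0.001]
force: [-0.6, -0.7, -3.3]
grip_width: 0.24
grasp_force: 30.0
```

send_rows(
  series=[0,0,0.05,0,0,0,0,0,0,0,0,0,0,0,0,0,0,0,0,0,45,0,0,0,0,0,0,45,0,0,-0.4,0,0,0,45,0,0,-0.8,0,0,0,45,0,0,-1,0,0,0,45,0,0,-1,0,0,0,45,0,0,-1,0,0,0,45,0,0,-1,0,0,0,45,0,0,-1,0,0,0,45],
)

```text
time: 41.62
tcp_pos: [0.4871, 0.315, 0.2357]
tcp_rot: [2.269, 2.172, 0.003]
force: [0.7, 0.1, 0.0]
grip_width: 0.45
grasp_force: 0.0
```

Run:
```python
from h import *
save(grips("wrist",.112,.128,150),"w10"); s=monitor.observe(); print(s["tcp_pos"])
print("top"); save(grips("top",.112,.142),"t10")
plan([.4615,-.285,.235],-.127,24,45)
```

```text
[281. 111.] 1489 [491.2 384.5] [33.6 22.6] 88.4 0.12027956197769168
[277. 208.] 1264 [485.9 311.9] [33.8 22.7] 87.0 0.1202101854534974
[0.48849105 0.31576352 0.23990339]
top
[ 91. 137.] 68 [749.3 473.2] [ 7.1 39.4] 78.5 0.1282761670860093
[ 47. 194.] 127 [565.4 552.5] [15.9 56. ] 21.8 0.1280802037901707
[163. 192.] 104 [611.8 241.3] [35.5 23.9] 78.8 0.11974926244569328
[398. 200.] 65 [ 664.1 -385.2] [46.7 21. ] 66.6 0.1252781447547051
[127. 233.] 113 [486.8 311.7] [34.3 23.5] 87.0 0.12039812064472355
[235. 235.] 113 [513.4  32.1] [33.4 24.2] 85.4 0.12546410636080818
[  6. 260.] 72 [374.1 602.7] [ 7.3 40.6] 27.6 0.1287600194047821
[231. 265.] 120 [432.9  29.3] [33.4 23. ] 85.7 0.12516029830534714
[373. 271.] 130 [ 461.7 -329.3] [34.  24.1] 83.8 0.1323990700363391
yaw now [ 0.999 -0.044]
1.0
[-1.0, -0.0, 0.0, 0.0, -0.0, 0.03, 45.0, -1.0, 0.0, 0.0, 0.0, -0.0, 0.03, 45.0, -1.0, 0.01, 0.0, 0.0, -0.0, 0.03, 45.0, -1.0, 0.01, 0.0, 0.0, -0.0, 0.03, 45.0, -1.0, 0.01, 0.0, 0.0, -0.0, 0.03, 45.0, -1.0, 0.02, 0.0, 0.0, -0.0, 0.03, 45.0, -1.0, 0.02, 0.0, 0.0, -0.0, 0.03, 45.0, -1.0, 0.02, 0.0, 0.0, -0.0, 0.03, 45.0, -1.0, 0.03, 0.0, 0.0, -0.0, 0.03, 45.0, -1.0, 0.03, 0.0, 0.0, -0.0, 0.03, 45.0, -1.0, 0.03, 0.0, 0.0, -0.0, 0.03, 45.0, -1.0, 0.04, 0.0, 0.0, -0.0, 0.03, 45.0, -1.0, 0.04, 0.0, 0.0, -0.0, 0.03, 45.0, -1.0, 0.04, 0.0, 0.0, -0.0, 0.03, 45.0, -1.0, 0.05, 0.0, 0.0, -0.0, 0.03, 45.0, -1.0, 0.05, 0.0, 0.0, -0.0, 0.03, 45.0, -1.0, 0.05, 0.0, 0.0, -0.0, 0.03, 45.0, -1.0, 0.06, 0.0, 0.0, -0.0, 0.03, 45.0, -1.0, 0.06, 0.0, 0.0, -0.0, 0.03, 45.0, -1.0, 0.06, 0.0, 0.0, -0.0, 0.03, 45.0, -1.0, 0.07, 0.0, 0.0, -0.0, 0.03, 45.0, -1.0, 0.07, 0.01, 0.0, -0.0, 0.03, 45.0, -1.0, 0.07, 0.01, 0.0, -0.0, 0.03, 45.0, -1.0, 0.08, 0.01, 0.0, -0.0, 0.03, 45.0]
```

send_rows(
  series=[-1,0,0,0,0,0.03,45,-1,0,0,0,0,0.03,45,-1,0.01,0,0,0,0.03,45,-1,0.01,0,0,0,0.03,45,-1,0.01,0,0,0,0.03,45,-1,0.02,0,0,0,0.03,45,-1,0.02,0,0,0,0.03,45,-1,0.02,0,0,0,0.03,45,-1,0.03,0,0,0,0.03,45,-1,0.03,0,0,0,0.03,45,-1,0.03,0,0,0,0.03,45,-1,0.04,0,0,0,0.03,45],
)

```text
time: 43.22
tcp_pos: [0.4728, 0.0143, 0.2326]
tcp_rot: [-2.316, -2.122, 0.0]
force: [0.4, -0.7, -0.4]
grip_width: 0.449
grasp_force: 0.0
```

send_rows(
  series=[-1,0.04,0,0,0,0.03,45,-1,0.04,0,0,0,0.03,45,-1,0.05,0,0,0,0.03,45,-1,0.05,0,0,0,0.03,45,-1,0.05,0,0,0,0.03,45,-1,0.06,0,0,0,0.03,45,-1,0.06,0,0,0,0.03,45,-1,0.06,0,0,0,0.03,45,-1,0.07,0,0,0,0.03,45,-1,0.07,0,0,0,0.03,45,-1,0.07,0,0,0,0.03,45,-1,0.08,0,0,0,0.03,45],
)

```text
time: 44.72
tcp_pos: [0.4582, -0.2858, 0.2325]
tcp_rot: [-2.361, -2.072, 0.0]
force: [-0.9, -0.2, 0.4]
grip_width: 0.449
grasp_force: 0.0
```

Run:
```python
from h import *
s=monitor.observe(); print(s["tcp_pos"]); print("wrist"); save(grips("wrist",.125,.142,150),"w11")
plan([.4612,-.3292,s["tcp_pos"][2]],-.127,3,45)
```

```text
[ 0.45821565 -0.28576427  0.23253623]
wrist
[289. 264.] 1244 [ 460.6 -329.2] [33.5 22.5] 82.5 0.13305924708356515
[552. 288.] 297 [ 661.9 -374. ] [18.3  6.5] 46.2 0.13027413878564786
yaw now [ 0.9913 -0.1317]
0.53
[-0.53, 0.12, -0.0, -0.0, 0.0, -0.01, 45.0, -0.53, 0.12, -0.0, -0.0, 0.0, -0.01, 45.0, -0.53, 0.12, -0.0, -0.0, 0.0, -0.01, 45.0]
```

send_rows(
  series=[-0.56,0.12,0,0,0,0,45,-0.56,0.12,0,0,0,0,45,-0.55,0.12,0,0,0,0,45,0,0,0.82,0,0,0,45,0,0,0.82,0,0,0,45,0,0,0.82,0,0,0,45,0,0,0.82,0,0,0,45,0,0,0.82,0,0,0,45,0,0,0.82,0,0,0,45,0,0,0.74,0,0,0,45,0,0,0,0,0,0,0,0,0,0,0,0,0,0],
)

```text
time: 46.28
tcp_pos: [0.4623, -0.3279, 0.0919]
tcp_rot: [2.361, 2.072, 0.0]
force: [-0.6, -0.2, -0.2]
grip_width: 0.285
grasp_force: 0.0
```

send_rows(
  series=[0,0,0,0,0,0,0,0,0,0,0,0,0,0],
)

```text
time: 46.52
tcp_pos: [0.4624, -0.3281, 0.0923]
tcp_rot: [2.36, 2.071, 0.0]
force: [-0.1, -0.5, 0.6]
grip_width: 0.24
grasp_force: 30.0
```

send_rows(
  series=[0,0,-0.3,0,0,0,0,0,0,-0.3,0,0,0,0,0,0,-0.4,0,0,0,0,0,0,-0.5,0,0,0,0,0,0,-0.6,0,0,0,0,0,0,-0.6,0,0,0,0,0,0,-0.6,0,0,0,0,0,0,-0.6,0,0,0,0,0,0,-0.6,0,0,0,0,0,0,-0.6,0,0,0,0,0,0,-0.6,0,0,0,0,0,0,-0.6,0,0,0,0],
)

```text
time: 48.02
tcp_pos: [0.462, -0.3276, 0.2499]
tcp_rot: [-2.361, -2.072, -0.0]
force: [-0.2, -0.4, -2.9]
grip_width: 0.242
grasp_force: 30.0
```

Run:
```python
from h import *
s=monitor.observe();print(s["tcp_pos"],s["force"],s["grip_width"])
plan([*dock(.0,-.070),.2496],-.0445,19,0)
```

```text
[ 0.46198271 -0.32764141  0.24985283] [-0.18341319 -0.36838953 -2.93623937] 0.24191770899895337
yaw now [ 0.9915 -0.1301]
0.98
[0.97, -0.09, 0.0, -0.0, -0.0, -0.04, 0.0, 0.97, -0.09, 0.0, -0.0, -0.0, -0.04, 0.0, 0.97, -0.08, 0.0, -0.0, -0.0, -0.04, 0.0, 0.97, -0.08, 0.0, -0.0, -0.0, -0.04, 0.0, 0.97, -0.07, 0.0, -0.0, -0.0, -0.04, 0.0, 0.97, -0.07, 0.0, -0.0, -0.0, -0.04, 0.0, 0.97, -0.06, 0.0, -0.0, -0.0, -0.04, 0.0, 0.97, -0.06, 0.0, -0.0, -0.0, -0.04, 0.0, 0.97, -0.06, 0.0, -0.0, -0.0, -0.04, 0.0, 0.97, -0.05, 0.0, -0.0, -0.0, -0.04, 0.0, 0.97, -0.05, 0.0, -0.0, -0.0, -0.04, 0.0, 0.97, -0.04, 0.0, -0.0, -0.0, -0.04, 0.0, 0.97, -0.04, 0.0, -0.0, -0.0, -0.04, 0.0, 0.98, -0.03, 0.0, -0.0, -0.0, -0.04, 0.0, 0.98, -0.03, 0.0, -0.0, -0.0, -0.04, 0.0, 0.98, -0.02, 0.0, -0.0, -0.0, -0.04, 0.0, 0.98, -0.02, 0.0, -0.0, -0.0, -0.04, 0.0, 0.98, -0.02, 0.0, -0.0, -0.0, -0.04, 0.0, 0.98, -0.01, 0.0, -0.0, -0.0, -0.04, 0.0]
```

send_rows(
  series=[0.97,-0.09,0,0,0,-0.04,0,0.97,-0.09,0,0,0,-0.04,0,0.97,-0.08,0,0,0,-0.04,0,0.97,-0.08,0,0,0,-0.04,0,0.97,-0.07,0,0,0,-0.04,0,0.97,-0.07,0,0,0,-0.04,0,0.97,-0.06,0,0,0,-0.04,0,0.97,-0.06,0,0,0,-0.04,0,0.97,-0.06,0,0,0,-0.04,0,0.97,-0.05,0,0,0,-0.04,0,0.97,-0.05,0,0,0,-0.04,0,0.97,-0.04,0,0,0,-0.04,0],
)

```text
time: 49.52
tcp_pos: [0.4713, -0.0339, 0.2481]
tcp_rot: [-2.298, -2.14, 0.001]
force: [0.0, -0.7, -2.8]
grip_width: 0.239
grasp_force: 30.0
```

Run:
```python
from h import *
s=monitor.observe();print(s["tcp_pos"],s["force"],s["grip_width"])
plan([*dock(.0,-.070),s["tcp_pos"][2]],-.0445,7,0)
```

```text
[ 0.47129697 -0.03386724  0.24812542] [ 0.04934251 -0.70648229 -2.77909153] 0.23860284615013533
yaw now [ 0.9975 -0.0712]
0.97
[0.97, -0.02, 0.0, -0.0, -0.0, -0.03, 0.0, 0.97, -0.02, 0.0, -0.0, -0.0, -0.03, 0.0, 0.97, -0.02, 0.0, -0.0, -0.0, -0.03, 0.0, 0.97, -0.01, 0.0, -0.0, -0.0, -0.03, 0.0, 0.97, -0.01, 0.0, -0.0, -0.0, -0.03, 0.0, 0.97, -0.01, 0.0, -0.0, -0.0, -0.03, 0.0, 0.97, -0.0, 0.0, -0.0, -0.0, -0.03, 0.0]
```

send_rows(
  series=[0.97,-0.02,0,0,0,-0.03,0,0.97,-0.02,0,0,0,-0.03,0,0.97,-0.02,0,0,0,-0.03,0,0.97,-0.01,0,0,0,-0.03,0,0.97,-0.01,0,0,0,-0.03,0,0.97,-0.01,0,0,0,-0.03,0,0.97,0,0,0,0,-0.03,0,0,0,0.9,0,0,0,0,0,0,0.9,0,0,0,0,0,0,0.9,0,0,0,0,0,0,0.9,0,0,0,0,0,0,0.9,0,0,0,0],
)

```text
time: 51.02
tcp_pos: [0.479, 0.1345, 0.135]
tcp_rot: [-2.272, -2.169, 0.001]
force: [-0.4, 0.8, -2.8]
grip_width: 0.239
grasp_force: 30.0
```

send_rows(
  series=[0,0,0.9,0,0,0,0,0,0,0.9,0,0,0,0,0,0,0.2,0,0,0,0,0,0,0,0,0,0,0],
)

```text
time: 51.52
tcp_pos: [0.4799, 0.134, 0.0863]
tcp_rot: [-2.272, -2.168, 0.001]
force: [0.3, -0.1, -2.6]
grip_width: 0.245
grasp_force: 30.0
```

Run:
```python
from h import *
s=monitor.observe();print(s["tcp_pos"],s["force"],s["grip_width"])
d=snap("wrist"); save(d,"w12")
plan([*dock(.0,.037),s["tcp_pos"][2]],-.0445,6,0)
```

```text
[0.47985598 0.1339526  0.08634031] [ 0.28899845 -0.06612253 -2.57874492] 0.24451702032674683
yaw now [ 0.9989 -0.047 ]
0.72
[0.72, -0.01, 0.0, 0.0, -0.0, -0.0, 0.0, 0.72, -0.01, 0.0, 0.0, -0.0, -0.0, 0.0, 0.72, -0.01, 0.0, 0.0, -0.0, -0.0, 0.0, 0.72, -0.01, 0.0, 0.0, -0.0, -0.0, 0.0, 0.72, -0.01, 0.0, 0.0, -0.0, -0.0, 0.0, 0.72, -0.01, 0.0, 0.0, -0.0, -0.0, 0.0]
```

View pics/w12.png

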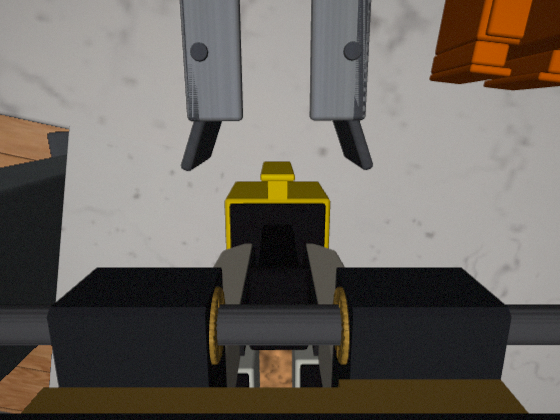

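Yellow is upright and centred on the lane (277 against 277). I'll lower it 3 mm and slide it in.

send_rows(
  series=[0,-0.03,0.12,0,0,0,0,0.4,0,0,0,0,0,0,0.6,0,0,0,0,0,0,0.7,0,0,0,0,0,0,0.7,0,0,0,0,0,0,0.7,0,0,0,0,0,0,0.7,0,0,0,0,0,0,0.5,0,0,0,0,0,0,0,0,0.07,0,0,0,0,0,0,0.07,0,0,0,0,0,0,0,0,0,0,0],
)

```text
time: 52.95
tcp_pos: [0.4849, 0.2403, 0.0797]
tcp_rot: [-2.274, -2.167, 0.001]
force: [-0.1, 0.4, -2.6]
grip_width: 0.242
grasp_force: 30.0
```

send_rows(
  series=[0,0,0.05,0,0,0,0,0,0,0.04,0,0,0,0,0,0,0,0,0,0,45,0,0,0,0,0,0,45,0,0,-0.4,0,0,0,45,0,0,-0.8,0,0,0,45,0,0,-1,0,0,0,45,0,0,-1,0,0,0,45,0,0,-1,0,0,0,45,0,0,-1,0,0,0,45,0,0,-1,0,0,0,45],
)

```text
time: 54.32
tcp_pos: [0.485, 0.2408, 0.2342]
tcp_rot: [2.273, 2.168, 0.001]
force: [-0.2, 0.5, 0.3]
grip_width: 0.448
grasp_force: 0.0
```

Run:
```python
from h import *
print("wrist");d=grips("wrist",.112,.128,150); save(d,"w13"); s=monitor.observe(); print(s["tcp_pos"],s["grip_width"],s["force"])
print("top"); d=grips("top",.112,.142); save(d,"t13")
for p in ((491.5,384.5),(486.3,311.8)): v=np.array(p)/1000-M; print(v@DX*1e3,v@DY*1e3)
```

```text
wrist
[279.  13.] 909 [490.8 375.6] [16.4 22.8] 86.8 0.1201588468847421
[276. 110.] 1522 [485.6 311.8] [33.1 22.9] 87.4 0.120209891680532
[441. 195.] 1341 [609.9 242.1] [34.1 23.3] 81.2 0.12020468233741327
[276. 207.] 1263 [482.9 238.8] [33.2 22.8] 87.2 0.12022666025084061
[0.48649936 0.241434   0.2382552 ] 0.45035304214409183 [0.05685837 0.10099717 2.43902037]
top
[163. 192.] 104 [611.9 242.2] [36.5 24. ] 83.1 0.12007481852368984
[398. 200.] 70 [ 664.3 -385.4] [46.7 20.6] 67.1 0.12680097818309022
[100. 227.] 90 [493.4 383.9] [33.7 22.1] 86.9 0.12091608604048554
[235. 235.] 112 [513.9  32.1] [33.8 22.7] 86.5 0.12515763877778685
[155. 237.] 113 [484.5 238.6] [33.1 23.7] 85.3 0.12075513773919577
[231. 265.] 119 [433.4  29.5] [33.9 24. ] 85.2 0.12541147932066243
1.220849999999987 179.33030000000002
-0.7387999999999969 106.47160000000001
```

View pics/w13.png

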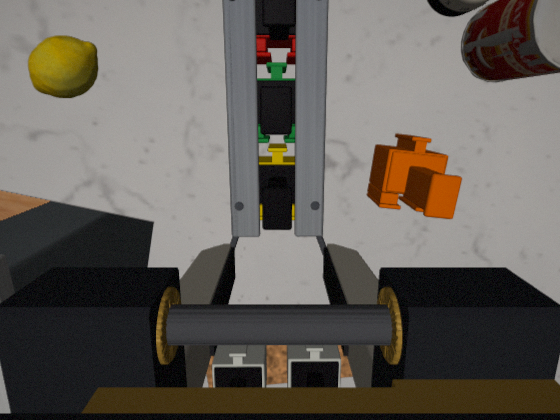

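All three full caddies (red, green, yellow) stand inside the lane, and both whites are on the mat. The gripper is clear at (280,325). Handing in.

```bash
python3 -c "
from h import *
print(close_job())"
```

```text
the job is handed in; nothing more can be done
None
```

I handed the job in at about 54 s. In the last camera check, both empty caddies stood on the mat and the red, green and yellow ones stood inside the dock; the hand-in returned no verdict.

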